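Load the casting flask into the burn-out kiln

ROBOT

A 6-joint arm with a two-finger parallel gripper is mounted at the origin on a cart in front of the work surface, level with it; the furniture and walls round the work are solid. World frame = base frame: x ahead of the robot, y to its left, z up, the work surface at z = 0. Lengths are in m, angles in degrees, forces in N, time in s.
With the tool pointing down it reaches from about 0.25 to 0.725 m from the base axis. Payload 9.7 kg.
Tool frame: the origin (TCP) lies between the finger pads; the fingertips stand 19 mm ahead of it and the grasp point (between the pads) is the TCP; z points along the fingers, y is the line along which they close (so a half turn about z gives the same grasp; the last joint's range is limited). The gripper opens to 85 mm and grips with 20 to 120 N. Pads are 22 mm wide; open, the fingers measure 114 mm over their backs; the gripper's body (76 mm by 85 mm) begins 54 mm behind the grasp point. The pads swing forward as they close: fully open they stand 13 mm farther back than shut.
Start: joints at [67.151, 4.979, 10.078, 95.1, 0, 90], TCP at [0.214, 0.507, 0.25] pointing down, gripper open.
Joint ranges: [-179.16, 179.16], [-48.56, 103.87], [-65.8, 70.77], [-126.05, 130.52], [-82.76, 87.17], [-180, 180]. Speed limits (degrees/s): [127.2, 127.2, 147.25, 180, 180, 180].

INTERFACE

Orientations are given as [roll, pitch, yaw] about the fixed x, y, z axes, in that order (R = Rz(yaw) Ry(pitch) Rx(roll)).
In Python, from workcell import bot gives the robot as it stands. The module is installed in compiled form; this text tells all that it offers.
- The arm moves only by the shell command python3 -m crank 'ROWS' [OPENING] [FORCE]. ROWS is JSON, a list that holds one entry, the list of rows, each a list of 6 numbers: the shift along the world's x, y, z as a fraction of full scale, then the turn, a rotation vector about the world's x, y, z as a fraction of full scale. In form: [[[x, y, z, wx, wy, wz], ...]]. A call has 1 to 20 rows; each row shifts and turns the commanded pose from where the row before left it; what a row does not reach is not made up. Full scale, the value 1, is 20 mm for a shift and 0.12 rad for a turn. A row lasts 1/12 s, in which the tool goes at most 41.7 mm and 7.16 degrees, less where a joint would pass 70% of its speed; a pose out of reach is approached as far as the arm can. A call with a number of a shift or a turn outside -1 to 1 is refused whole. A call with a gripper value outside its range is refused whole. OPENING is the opening, from 0 (shut) to 1 (fully open), set as the call begins (- or left out, the last holds). The fingers move at their own pace and stop on an object; FORCE is the grip in N (left out, the last holds). Time passes only in rows, so rows that do not move let the fingers close. It gives the time, the measured TCP pose, the force, the opening and the grip force at its end, in the units of the state.
- bot.get_obs(): the state, without advancing time (a new reading comes with each control period).
- bot.camera(name): name is "scene" or "top"; returns the picture (384x512x3 uint8, red, green, blue); there is no depth.
- bot.camera_model(name): a dict with "vertical_fov" (degrees; the focal length in pixels is half the picture's height over the tangent of half this angle, whatever the lens; pixels are square), "cx", "cy" (the principal point, pixels), "R" (3x3) and "t" (3): a world point X has camera coordinates R X + t. Camera axes: x right, y down, z forward; pixel columns grow to the right and rows downward; lengths in m; the calibration is good to about 2 mm. A picture is of the moment at which its call begins. camera_model takes no time and is no camera call.
- bot.job_done(): hands the job in; it is judged then, once.
The state is a dict: "time": time; "q": joint angles; "qd": joint speeds; "joint_efforts": joint torques, N m; "ee_pos": TCP position; "tcp_rot": TCP orientation; "wrist_force": force on the tool from outside, world axes, zero at the start; "torque": the same for the moment, N m; "opening": finger opening in m; "grasp_force": force on a finger pad.
Only numpy, scipy, OpenCV 4.12 (cv2) and the standard library are available. Lean on these libraries where they do the work, as an engineer would, in place of code of your own. Each camera call takes 0.05 s, during which the arm holds its last target. There are 200 camera calls.

TASK

Load the small bench kiln for a burn-out: pull its drop-down door all the way open, then stand the steel casting flask upright on the hearth inside, centred over the round wax drain hole, and swing the door back up until it is fully shut. Never let the door drop or slam, since the lining is brittle, keep the flask upright all the way, and leave the other things on the bench where they are.

Things in the scene. Friction and masses are not known exactly. Their poses are not given: they have to be found in the camera images.
- kiln: Cold grey bench kiln, 210 wide (y) x 265 mm tall, from x = -75 to 59, fixed. Origin: on the bench, midway across its width; x from front to back, z up (yaw 0 faces the robot). Mouth in the front face (x = -75): y = -85 to 85, from the hearth at z = 97 up to the roof at z = 247; back wall at x = 37. Under this roof the tool must lean about 45 degrees. Vent plug on the roof at x = 15, 13 high.
- kiln_door (a joint): Drop-down door, hinged along its lower edge: 0 = shut, 1.571 rad = fully open, level, lying toward the robot with its upper side 91 mm or less above the bench. Friction hinge: it stays where it is left; about 5 N at the handle moves it. Panel 204 wide x 164 high x 24 mm thick, outside the hinge line.
- hinge (a point): Middle of the door's hinge line, on the kiln front: at x = -77, y = 0, z = 85 mm in the kiln's frame; the line runs along the kiln's y.
- door_grip (a point): Middle of the door handle: wooden grip, 16 mm diameter, 96 long, parallel to the hinge, on two steel arms beyond the door's free edge (edge to bar axis 50). Shut: 214 mm above the hinge line, 12 in front of it, 34 above the roof. Open: 214 in front of the hinge line, 12 below it. The grip revolves freely on its bar: pinch it from above at any door angle. The point turns with the door.
- drain (a point): Centre of the 20 mm round drain hole, in the hearth's top surface: x = -32, y = 0, z = 97 mm in the kiln's frame.
- flask: Casting flask: plain steel tube 46 mm in diameter, 58 mm tall, filled with set white plaster, about 0.24 kg, loose, standing upright on the bench. Origin: centre of its underside; z up along its axis.
- flux_jar: White porcelain flux pot with a lid, 53 mm in diameter, 59 mm tall, loose bystander. Origin: centre of its underside.
- wax_tube: Green carving wax tube, 30 mm in diameter, 35 mm tall, loose bystander. Origin: centre of its underside.

How it is judged (in metres and radians):
On the way, in this order (a step that is already met when the one before it is completed fails the run):
1. the door is pulled all the way open (value of joint kiln_door above 1.45 rad), for 0.2 s.
2. the flask stands upright on the hearth over the drain hole, let go, with the door still open (horizontal distance between flask and drain below 0.012 m and z of flask in the frame of kiln between 0.093 and 0.101 m and angle between flask's own z axis and vertical below 0.08 rad and contact force between flask and the fingers below 0.1 N and value of joint kiln_door above 1.2 rad), for 0.2 s.
At the end, for the whole second after the job is handed in: The door is shut (within 0.035 rad), and the flask stands at rest upright (within 0.08 rad) on the hearth, its axis within 12 mm of the centre of the drain hole (value of joint kiln_door below 0.035 rad and horizontal distance between flask and drain below 0.012 m and z of flask in the frame of kiln between 0.093 and 0.101 m and angle between flask's own z axis and vertical below 0.08 rad and linear speed of flask below 0.02 m/s); the robot touches nothing.
It fails at once if the door drops or slams (moves faster than 2.5 rad/s) (velocity of joint kiln_door above 2.5 rad/s or velocity of joint kiln_door below -2.5 rad/s).
It fails at once if the flask leans more than 0.5 rad (angle between flask's own z axis and vertical above 0.5 rad).
It fails at once if the flux pot or the wax tube is moved by more than 30 mm (distance of any of flux_jar, wax_tube from where it was at the start of the episode above 0.03 m).
It also fails if it takes over 72 s, if anything falls off the work surface, if the arm or the gripper's body presses on something with over 40 N, if the wrist force passes 120 N, or if a joint passes its speed limit or range.

## Working session

There is one attempt and no reset: what is moved stays moved. The work goes in short steps, Python scripts to look and compute and a shell command to move; the robot and the scene stay as the last step left them, time stands still between calls to the robot, and variables do not carry over. Pictures are saved under pics/ and viewed, at most 10 in all, crops included, and the job is handed in when it is done.

```bash
mkdir -p pics; python3 - <<'E'
from workcell import bot
import cv2
for n in("scene","top"):
    cv2.imwrite(f"pics/{n}0.png",bot.camera(n)[:,:,::-1]); m=bot.camera_model(n); print(n,m)
print(bot.get_obs())
E
```

```text
scene {'vertical_fov': 52.085275170655436, 'cx': 258.75776388810283, 'cy': 198.16495255801513, 'R': array([[ 0.99582575, -0.08994055,  0.0155488 ],
       [-0.0462043 , -0.64364323, -0.76392968],
       [ 0.07871613,  0.76002243, -0.64511214]]), 't': array([-0.59356008,  0.21839054,  1.18263791])}
top {'vertical_fov': 43.66906211568627, 'cx': 261.44783305243317, 'cy': 190.7608108042294, 'R': array([[ 0.15520103, -0.98777932,  0.01430542],
       [-0.77803235, -0.1311431 , -0.61438355],
       [ 0.60875143,  0.08422288, -0.78887781]]), 't': array([-0.05460839,  0.57028486,  1.05943359])}
{'time': 0.1, 'q': array([ 6.71527084e+01,  5.00768695e+00,  1.00387134e+01,  9.50968259e+01,
       -1.00967616e-03,  8.99985475e+01]), 'qd': array([ 0.00351726, -0.06288172,  0.05562674,  0.04024902, -0.13184102,
       -0.03655887]), 'joint_efforts': array([ 3.93635210e-04, -5.21558905e+01,  4.65656197e+01,  1.60355272e-02,
       -1.98995031e-05,  1.51120639e-05]), 'ee_pos': array([0.21349207, 0.50669433, 0.24965393]), 'tcp_rot': array([-1.79934201e+02,  1.00800743e-03,  1.57154162e+02]), 'wrist_force': array([ 0.32730316, -0.12104257, -0.21855459]), 'torque': array([0.01251224, 0.0044888 , 0.05682648]), 'grasp_force': 0.0, 'opening': 0.08541019767469624}
```

View pics/scene0.png

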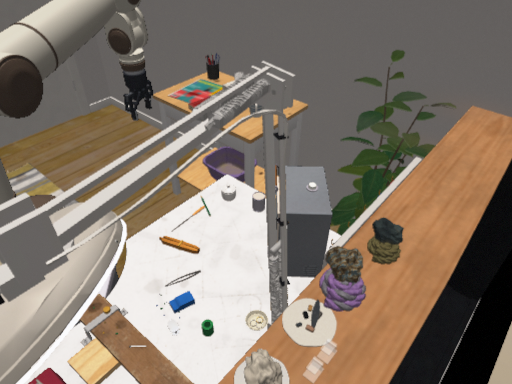

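View pics/top0.png

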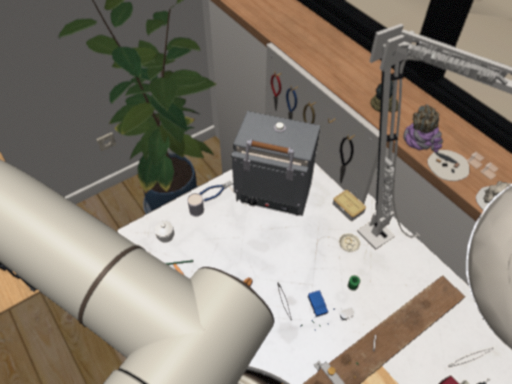

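The top view shows the kiln (vent plug ≈(280,127), handle ≈(270,147)), flask ≈(196,204), flux pot ≈(165,231) and wax tube ≈(354,283). The scene view has the flask ≈(259,202) and the pot ≈(229,192). I'll enlarge both to read the pixels.

```bash
python3 - <<'E'
import cv2
a=cv2.imread("pics/top0.png")[100:250,145:335]; cv2.imwrite("pics/topc.png",cv2.resize(a,None,fx=4,fy=4,interpolation=cv2.INTER_CUBIC))
a=cv2.imread("pics/scene0.png")[155:305,205:345]; cv2.imwrite("pics/scenec.png",cv2.resize(a,None,fx=4,fy=4,interpolation=cv2.INTER_CUBIC))
E
```

```text
(no output)
```

View pics/topc.png

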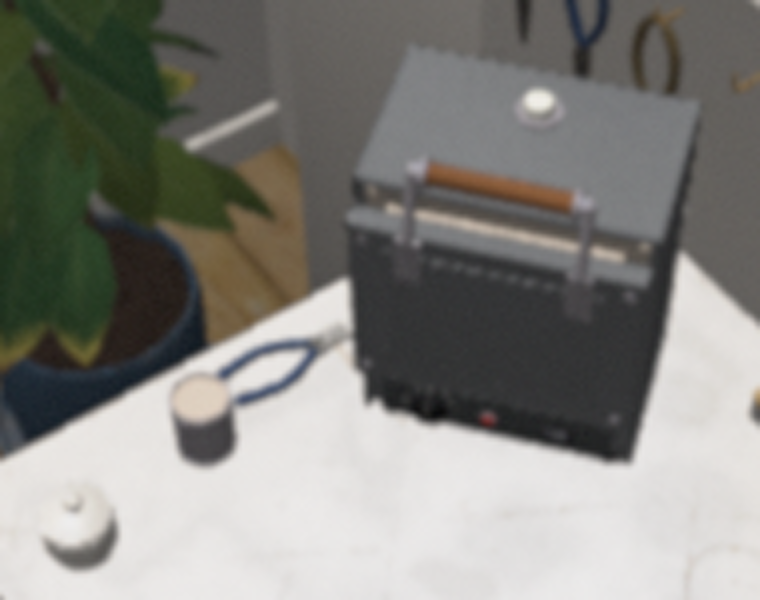

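View pics/scenec.png

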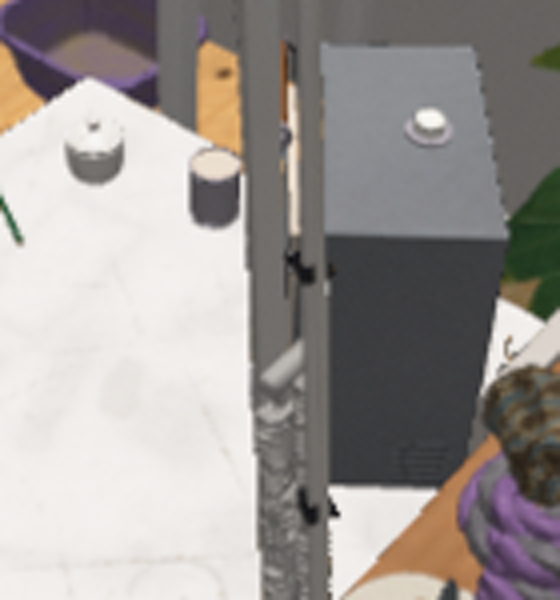

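The top crop shows the vent plug at (540,100), roof corners at (415,48) and (698,100), and the grip from (425,172) to (578,202). The door looks slightly ajar. The flask top is at (202,398). The scene crop has roof corners at (322,45), (472,47), (508,238) and (328,235), and the flask top at (215,165).

```bash
cat > h.py <<'E'
import numpy as np
from workcell import bot
from scipy.optimize import least_squares
def proj(n,X):
    m=bot.camera_model(n); f=192/np.tan(np.radians(m["vertical_fov"]/2)); c=m["R"]@np.asarray(X,float)+m["t"]
    return np.array([f*c[0]/c[2]+m["cx"],f*c[1]/c[2]+m["cy"]])
def kil(p,k): # kiln-frame point(m)->world
    c,s=np.cos(p[2]),np.sin(p[2]); return np.array([p[0]+c*k[0]-s*k[1],p[1]+s*k[0]+c*k[1],k[2]])
def crop(n,u,v):
    o={"top":(145,100),"scene":(205,155)}[n]; return np.array([o[0]+(u+.5)/4-.5,o[1]+(v+.5)/4-.5])
E
python3 - <<'E'
from h import *
D=[("top",540,100,15,0,275),("top",415,48,59,105,265),("top",698,100,59,-105,265),("top",357,180,-75,105,265),("top",632,460,-75,-105,0),
("scene",322,45,-75,105,265),("scene",472,47,59,105,265),("scene",508,238,59,-105,265),("scene",328,236,-75,-105,265),("scene",430,118,15,0,275),("scene",330,485,-75,-105,0),("scene",468,488,59,-105,0)]
f=lambda p:np.concatenate([proj(n,kil(p,np.array([a,b,c])/1e3))-crop(n,u,v) for n,u,v,a,b,c in D])
r=least_squares(f,[.6,.1,0],loss="soft_l1"); p=r.x; print("kiln",p,np.degrees(p[2])); print(f(p).reshape(-1,2).round(1).tolist())
# door angle + grip
def gp(th,y): return kil(p,[-.077-(.214*np.sin(th)+.012*np.cos(th)),y,.085+.214*np.cos(th)-.012*np.sin(th)])
g=lambda t:np.concatenate([proj("top",gp(t[0],.048))-crop("top",425,172),proj("top",gp(t[0],-.048))-crop("top",578,202)])
r=least_squares(g,[.1]); print("door",r.x,r.fun,gp(r.x[0],0)); print("grip open",gp(1.571,0),"hinge",kil(p,[-.077,0,.085]),"drain",kil(p,[-.032,0,.097]))
for nm,pts,z in [("flask",[("top",202,398),("scene",215,165)],.058),("pot",[("top",78,515),("scene",95,135)],.05)]:
    h=lambda x:np.concatenate([proj(n,[x[0],x[1],z])-crop(n,u,v) for n,u,v in pts])
    r=least_squares(h,[.5,.3]); print(nm,r.x,r.fun)
h=lambda x:np.concatenate([proj("top",[x[0],x[1],.035])-[354,280],proj("scene",[x[0],x[1],.035])-[207,324]])
r=least_squares(h,[.5,0]); print("wax",r.x,r.fun)
E
```

```text
kiln [ 0.72727531  0.01744827 -0.07366567] -4.22073192250762
[[-0.3, 0.2], [-2.6, -1.3], [0.7, -1.6], [-0.7, -0.5], [0.7, 2.5], [-7.2, -0.5], [0.5, -0.8], [3.1, -0.7], [-4.3, -0.2], [0.8, 0.7], [-9.6, 3.2], [0.6, 2.3]]
door [0.01103737] [ 1.84162109  0.78148035  0.6187204  -0.03525086] [0.63616187 0.02417237 0.29885452]
grip open [0.43706697 0.03886542 0.07295641] hinge [0.65048414 0.0231154  0.085     ] drain [0.6953621  0.01980344 0.097     ]
flask [0.61528759 0.23937064] [ 0.06712207 -0.01287998 -0.03659343 -0.11385073]
pot [0.50859578 0.30253522] [ 0.50014006 -0.77077966 -1.0206388  -0.73040533]
wax [ 0.43949479 -0.23695096] [ 0.39404801 -0.12938154 -0.15415852 -0.4128738 ]
```

```bash
python3 - <<'E'
from h import *
D=[("top",540,98,15,0,278),("top",415,48,59,105,265),("top",698,100,59,-105,265),("top",357,180,-75,105,265),("top",632,460,-75,-105,0),
("scene",472,47,59,105,265),("scene",508,238,59,-105,265),("scene",430,115,15,0,278),("scene",468,488,59,-105,0)]
def gp(p,th,y): return kil(p,[-.077-(.214*np.sin(th)+.012*np.cos(th)),y,.085+.214*np.cos(th)-.012*np.sin(th)])
f=lambda p:np.concatenate([proj(n,kil(p,np.array([a,b,c])/1e3))-crop(n,u,v) for n,u,v,a,b,c in D]+[proj("top",gp(p,p[3],.048))-crop("top",425,172),proj("top",gp(p,p[3],-.048))-crop("top",578,202)])
p=least_squares(f,[.6,.1,0,0],loss="soft_l1").x; print(p,np.degrees(p[2])); print(f(p).reshape(-1,2).round(1).tolist())
print("grip",gp(p,p[3],0),"open",gp(p,1.571,0),"hinge",kil(p,[-.077,0,.085]),"drain",kil(p,[-.032,0,.097]))
E
```

```text
[ 0.72464615  0.01770263 -0.09036867 -0.00251984] -5.177743478037909
[[-0.4, 0.6], [-2.4, -1.1], [0.8, -0.5], [-1.2, -0.4], [-0.0, 3.5], [0.2, -0.6], [1.4, -0.5], [-0.0, 0.6], [-0.8, 2.6], [1.4, 0.3], [-0.0, -0.0]]
grip [0.63654639 0.02568583 0.29902956] open [0.434836   0.04396392 0.07295641] hinge [0.64796034 0.02465155 0.085     ] drain [0.69277672 0.0205905  0.097     ]
```

```bash
python3 -m crank '[[[0.88,-1,0.23,0,0,-0.877],[0.88,-1,0.23,0,0,-0.877],[0.88,-1,0.23,0,0,-0.877],[0.88,-1,0.23,0,0,-0.877],[0.88,-1,0.23,0,0,-0.877],[0.88,-1,0.23,0,0,-0.877],[0.88,-1,0.23,0,0,-0.877],[0.88,-1,0.23,0,0,-0.877],[0.88,-1,0.23,0,0,-0.877],[0.88,-1,0.23,0,0,-0.877],[0.88,-1,0.23,0,0,-0.877],[0.88,-1,0.23,0,0,-0.877]]]' 0.8
python3 -m crank '[[[0.88,-1,0.23,0,0,0],[0.88,-1,0.23,0,0,0],[0.88,-1,0.23,0,0,0],[0.88,-1,0.23,0,0,0],[0.88,-1,0.23,0,0,0],[0.88,-1,0.23,0,0,0],[0.88,-1,0.23,0,0,0],[0.88,-1,0.23,0,0,0],[0.88,-1,0.23,0,0,0],[0.88,-1,0.23,0,0,0],[0.88,-1,0.23,0,0,0],[0.88,-1,0.23,0,0,0],[0,0,0,0,0,0],[0,0,0,0,0,0],[0,0,0,0,0,0]]]'
```

```text
time: 1.1
ee_pos: [0.4254, 0.2657, 0.3054]
tcp_rot: [-180.0, 0.0, 84.5]
wrist_force: [0.4, 0.2, -0.6]
opening: 0.0682
grasp_force: 0.0
time: 2.35
ee_pos: [0.6359, 0.027, 0.3601]
tcp_rot: [-179.9, -0.0, 84.8]
wrist_force: [-0.5, 0.5, -0.8]
opening: 0.0681
grasp_force: 0.0
```

```bash
python3 -m crank '[[[0,0,-0.6,0,0,0],[0,0,-0.6,0,0,0],[0,0,-0.6,0,0,0],[0,0,-0.6,0,0,0],[0,0,-0.5,0,0,0],[0,0,0,0,0,0]]]'
python3 -m crank '[[[0,0,0,0,0,0],[0,0,0,0,0,0],[0,0,0,0,0,0],[0,0,0,0,0,0],[0,0,0,0,0,0],[0,0,0,0,0,0],[0,0,0,0,0,0],[0,0,0,0,0,0],[0,0,0,0,0,0],[0,0,0,0,0,0]]]' 0 40
python3 - <<'E'
from h import *; import cv2
cv2.imwrite("pics/t1.png",bot.camera("top")[:,:,::-1])
E
```

```text
time: 2.85
ee_pos: [0.6347, 0.0279, 0.301]
tcp_rot: [-179.9, 0.0, 84.9]
wrist_force: [-0.7, -0.0, -0.5]
opening: 0.0685
grasp_force: 0.0
time: 3.68
ee_pos: [0.6359, 0.027, 0.3035]
tcp_rot: [179.9, -0.0, 84.8]
wrist_force: [-2.8, 1.1, 6.1]
opening: 0.0145
grasp_force: 39.1
```

View pics/t1.png

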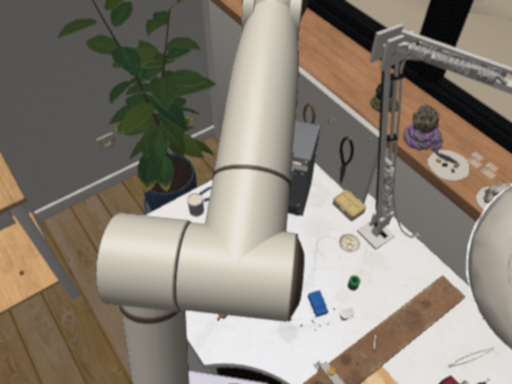

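```bash
cat > arc.py <<'E'
import numpy as np,sys
a,b,n,yaw=map(float,sys.argv[1:5]); t=np.linspace(a,b,int(n)+1)
h=np.diff(.214*np.sin(t)+.012*np.cos(t))/.02; z=np.diff(.214*np.cos(t)-.012*np.sin(t))/.02
print(",".join("[%.2f,%.2f,%.2f,0,0,0]"%(-np.cos(yaw)*i,-np.sin(yaw)*i,j) for i,j in zip(h,z)))
E
python3 arc.py 0 1.555 26 -.0904
```

```text
[-0.64,0.06,-0.05,0,0,0],[-0.63,0.06,-0.09,0,0,0],[-0.62,0.06,-0.13,0,0,0],[-0.62,0.06,-0.17,0,0,0],[-0.60,0.05,-0.20,0,0,0],[-0.59,0.05,-0.24,0,0,0],[-0.58,0.05,-0.28,0,0,0],[-0.56,0.05,-0.31,0,0,0],[-0.54,0.05,-0.34,0,0,0],[-0.52,0.05,-0.37,0,0,0],[-0.49,0.04,-0.40,0,0,0],[-0.47,0.04,-0.43,0,0,0],[-0.44,0.04,-0.46,0,0,0],[-0.41,0.04,-0.49,0,0,0],[-0.39,0.03,-0.51,0,0,0],[-0.35,0.03,-0.53,0,0,0],[-0.32,0.03,-0.55,0,0,0],[-0.29,0.03,-0.57,0,0,0],[-0.25,0.02,-0.59,0,0,0],[-0.22,0.02,-0.60,0,0,0],[-0.18,0.02,-0.61,0,0,0],[-0.14,0.01,-0.62,0,0,0],[-0.11,0.01,-0.63,0,0,0],[-0.07,0.01,-0.64,0,0,0],[-0.03,0.00,-0.64,0,0,0],[0.01,-0.00,-0.64,0,0,0]
```

```bash
python3 -m crank '[[[-0.64,0.06,-0.05,0,0,0],[-0.63,0.06,-0.09,0,0,0],[-0.62,0.06,-0.13,0,0,0],[-0.62,0.06,-0.17,0,0,0],[-0.60,0.05,-0.20,0,0,0],[-0.59,0.05,-0.24,0,0,0],[0,0,0,0,0,0]]]'
```

```text
time: 4.32
ee_pos: [0.5605, 0.0353, 0.285]
tcp_rot: [-180.0, -0.2, 84.9]
wrist_force: [-3.4, 9.6, 1.1]
opening: 0.0146
grasp_force: 40.9
```

```bash
python3 -m crank '[[[-0.58,0.05,-0.28,0,0,0],[-0.56,0.05,-0.31,0,0,0],[-0.54,0.05,-0.34,0,0,0],[-0.52,0.05,-0.37,0,0,0],[-0.49,0.04,-0.40,0,0,0],[-0.47,0.04,-0.43,0,0,0],[-0.44,0.04,-0.46,0,0,0],[-0.41,0.04,-0.49,0,0,0],[-0.39,0.03,-0.51,0,0,0],[-0.35,0.03,-0.53,0,0,0],[0,0,0,0,0,0]]]'
```

```text
time: 5.23
ee_pos: [0.466, 0.0457, 0.2012]
tcp_rot: [-179.9, -0.5, 84.9]
wrist_force: [1.1, 23.6, -3.4]
opening: 0.0148
grasp_force: 40.6
```

```bash
python3 -m crank '[[[0,0.15,0,0,0,0],[-0.32,0.10,-0.55,0,0,0],[-0.29,0.08,-0.57,0,0,0],[-0.25,0.05,-0.59,0,0,0],[-0.22,0.05,-0.60,0,0,0],[-0.18,0.02,-0.61,0,0,0],[-0.14,0.01,-0.62,0,0,0],[0,0,0,0,0,0]]]'
```

```text
time: 5.9
ee_pos: [0.4386, 0.0495, 0.1296]
tcp_rot: [-180.0, 0.2, 84.7]
wrist_force: [3.5, -10.3, -5.5]
opening: 0.0146
grasp_force: 40.3
```

```bash
python3 -m crank '[[[-0.11,-0.02,-0.63,0,0,0],[-0.07,-0.02,-0.64,0,0,0],[-0.03,0,-0.64,0,0,0],[0,0,-0.64,0,0,0],[0,0,-0.2,0,0,0],[0,0,0,0,0,0],[0,0,0,0,0,0],[0,0,0,0,0,0]]]'
```

```text
time: 6.57
ee_pos: [0.4352, 0.0498, 0.0774]
tcp_rot: [179.9, 0.1, 84.8]
wrist_force: [0.7, -5.4, 5.0]
opening: 0.0141
grasp_force: 41.4
```

```bash
python3 -m crank '[[[0,0,0,0,0,0],[0,0,0,0,0,0],[0,0,0,0,0,0],[0,0,0,0,0,0]]]' 0.4
python3 -m crank '[[[0,0,0.4,0,0,0],[0,0,0.8,0,0,0],[0,0.8,1,0,0,0],[0,1,1,0,0,0],[0,1,1,0,0,0],[0,1,1,0,0,0],[0,1,1,0,0,0],[0,1,1,0,0,0],[0,1,0.5,0,0,0],[0,1,0,0,0,0],[-0.5,1,0,0,0,0],[-0.5,1,0,0,0,0],[-0.5,1,0,0,0,0],[-0.5,1,0,0,0,0],[0,0,0,0,0,0]]]'
python3 - <<'E'
from h import *; import cv2
print(bot.get_obs()["q"])
for n in("top","scene"): cv2.imwrite(f"pics/{n}2.png",bot.camera(n)[:,:,::-1])
a=cv2.imread("pics/top2.png")[90:290,145:345]; b=cv2.imread("pics/scene2.png")[150:350,170:370]
a=cv2.resize(a,(600,600),interpolation=cv2.INTER_CUBIC);cv2.imwrite("pics/t2c.png",a)
E
```

```text
time: 6.9
ee_pos: [0.4347, 0.0506, 0.0767]
tcp_rot: [-180.0, -0.0, 84.8]
wrist_force: [-0.1, -0.3, -0.4]
opening: 0.034
grasp_force: 0.0
time: 8.15
ee_pos: [0.3934, 0.289, 0.2313]
tcp_rot: [-180.0, -0.1, 84.9]
wrist_force: [1.2, 0.4, -0.5]
opening: 0.0344
grasp_force: 0.0
[ 3.62700469e+01 -3.86568853e+00 -9.47088636e-01  9.28999963e+01
  5.73409217e-02  1.31329167e+02]
```

View pics/t2c.png

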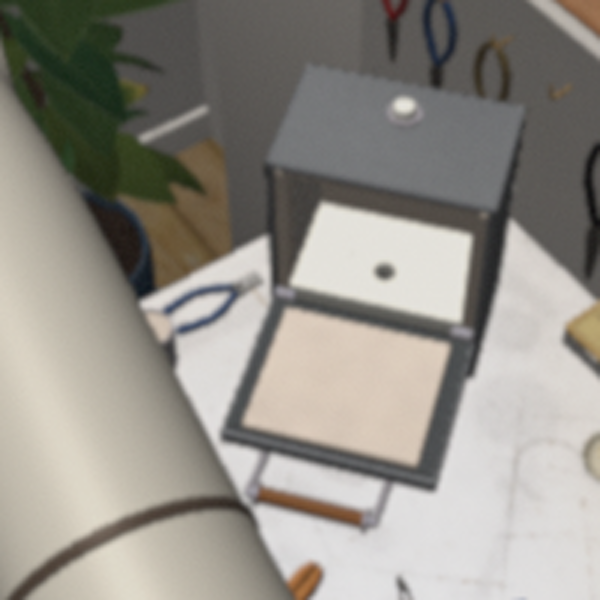

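```bash
python3 -m crank '[[[0.385,-0.247,0,0,0,0.97],[0.385,-0.247,0,0,0,0.97],[0.385,-0.247,0,0,0,0.97],[0.385,-0.247,0,0,0,0.97],[0.385,-0.247,0,0,0,0.97],[0.385,-0.247,0,0,0,0.97],[0.385,-0.247,0,0,0,0.97],[0.385,-0.247,0,0,0,0.97],[0.385,-0.247,0,0,0,0.97],[0.385,-0.247,0,0,0,0.97],[0.385,-0.247,0,0,0,0.97],[0.385,-0.247,0,0,0,0.97],[0.385,-0.247,0,0,0,0.97],[0.385,-0.247,0,0,0,0.97],[0.385,-0.247,0,0,0,0.97],[0.385,-0.247,0,0,0,0.97],[0.385,-0.247,0,0,0,0.97],[0.385,-0.247,0,0,0,0.97],[0,0,0,0,0,0]]]' 0.8
python3 -m crank '[[[0,0,0,0.384,-0.824,0],[0,0,0,0.384,-0.824,0],[0,0,0,0.384,-0.824,0],[0,0,0,0.384,-0.824,0],[0,0,0,0.384,-0.824,0],[0,0,0,0.384,-0.824,0],[0,0,0,0.384,-0.824,0],[0,0,0,0.384,-0.824,0],[0,0,0,0,0,0],[0,0,0,0,0,0]]]'
python3 - <<'E'
from h import *; import cv2
from scipy.spatial.transform import Rotation as Ro
o=bot.get_obs(); R=Ro.from_euler("xyz",o["tcp_rot"],degrees=True).as_matrix(); print(o["q"],R.round(3))
c=lambda u,v:np.array([145+(u+.5)/3-.5,90+(v+.5)/3-.5])
x=least_squares(lambda x:proj("top",[x[0],x[1],.097])-c(385,271),[.69,.02]).x; print("drain",x)
D=[(385,271,-32,0,97),(310,68,59,105,265),(523,105,59,-105,265),(268,163,-75,105,265),(404,100,15,0,276),(255,495,-291,48,73),(368,518,-291,-48,73)]
f=lambda p:np.concatenate([proj("top",kil(p,np.array(k)/1e3))-c(u,v) for u,v,*k in D])
p=least_squares(f,[.72,.02,-.1],loss="soft_l1").x; print(p,np.degrees(p[2]),f(p).reshape(-1,2).round(1).tolist(),kil(p,[-.032,0,.097]),kil(p,[-.291,0,.073]))
E
```

```text
time: 9.83
ee_pos: [0.5345, 0.1958, 0.2308]
tcp_rot: [-180.0, -0.0, -155.0]
wrist_force: [1.0, -0.3, 0.0]
opening: 0.068
grasp_force: 0.0
time: 10.67
ee_pos: [0.532, 0.1967, 0.2295]
tcp_rot: [179.6, 49.8, -155.5]
wrist_force: [1.0, -0.1, 2.4]
opening: 0.0685
grasp_force: 0.0
[ 17.69605001 -39.08851396 -42.11740739  37.38156397   5.53293537
  -4.38842334] [[-0.587 -0.419  0.693]
 [-0.267  0.908  0.322]
 [-0.764  0.004 -0.645]]
drain [0.69349324 0.02074881]
[ 0.72530353  0.01694446 -0.10453839] -5.989608756760293 [[0.2, 0.0], [-1.3, -2.2], [1.4, -0.2], [-1.3, -0.3], [0.3, 2.1], [2.2, -0.2], [-0.7, 0.5]] [0.69347822 0.0202836  0.097     ] [0.43589214 0.04730975 0.073     ]
```

```bash
python3 -m crank '[[[0,0.025,-0.8,0,0,0],[0,0.025,-1,0,0,0],[0,0.025,-1,0,0,0],[0,0.025,-1,0,0,0],[0,0.025,-1,0,0,0],[0,0.025,-0.9,0,0,0],[0.2,0.1,-0.3,0,0,0],[0.5,0.24,-0.48,0,0,0],[0.5,0.24,-0.48,0,0,0],[0.5,0.24,-0.48,0,0,0],[0,0,0,0,0,0],[0,0,0,0,0,0]]]'
python3 - <<'E'
from h import *; import cv2
a=bot.camera("scene")[120:270,160:360,::-1]; cv2.imwrite("pics/s3.png",cv2.resize(a,None,fx=4,fy=4,interpolation=cv2.INTER_CUBIC))
E
```

```text
time: 11.67
ee_pos: [0.5687, 0.2174, 0.0831]
tcp_rot: [179.8, 49.9, -155.3]
wrist_force: [-0.2, 1.0, 1.2]
opening: 0.0682
grasp_force: 0.0
```

View pics/s3.png

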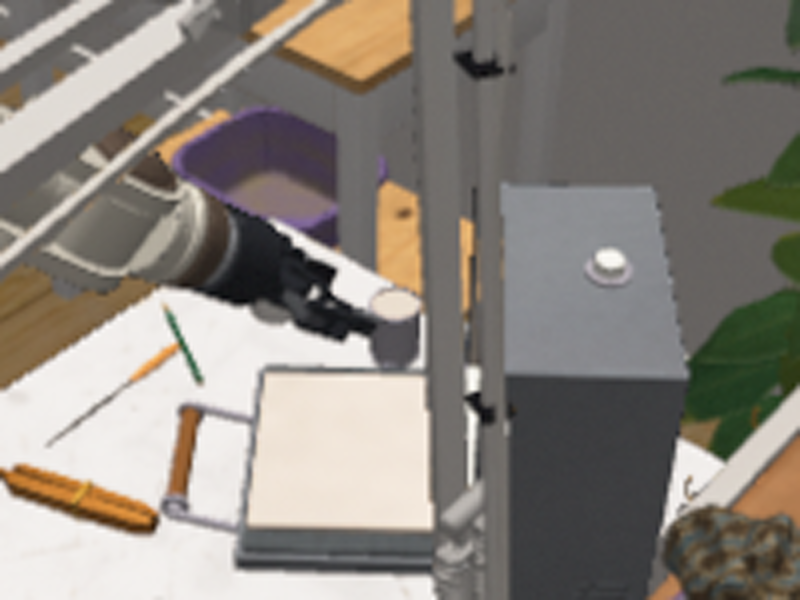

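The scene view shows the gripper lined up just behind the flask, whose top is at (395,303). The open door lies flat and the pot sits clear behind the gripper at ≈(270,310).

```bash
python3 -m crank '[[[0.463,0.216,-0.46,0,0,0],[0.463,0.216,-0.46,0,0,0],[0.463,0.216,-0.46,0,0,0],[0.463,0.216,-0.46,0,0,0],[0.463,0.216,-0.46,0,0,0],[0,0,0,0,0,0],[0,0,0,0,0,0]]]'
python3 -m crank '[[[0,0,0,0,0,0],[0,0,0,0,0,0],[0,0,0,0,0,0],[0,0,0,0,0,0],[0,0,0,0,0,0],[0,0,0,0,0,0],[0,0,0,0,0,0],[0,0,0,0,0,0]]]' 0 40
```

```text
time: 12.3
ee_pos: [0.614, 0.2386, 0.0367]
tcp_rot: [179.8, 50.0, -155.3]
wrist_force: [-0.3, -0.2, -0.6]
opening: 0.0682
grasp_force: 0.0
time: 12.97
ee_pos: [0.6142, 0.2386, 0.0377]
tcp_rot: [179.8, 50.1, -155.2]
wrist_force: [-6.1, -3.0, 7.2]
opening: 0.0449
grasp_force: 42.4
```

```bash
python3 -m crank '[[[0,0,0.3,0,0,0],[0,0,0.8,0,0,0],[0,0,1,0,0,0],[0,0,1,0,0,0],[0,0,1,0,0,0],[0,0,1,0,0,0],[0,0,0.9,0,0,0],[0,0,0,0,0,0]]]'
python3 -m crank '[[[-0.49,-0.93,0,0,0,-0.407],[-0.49,-0.93,0,0,0,-0.407],[-0.49,-0.93,0,0,0,-0.407],[-0.49,-0.93,0,0,0,-0.407],[-0.49,-0.93,0,0,0,-0.407],[0,-0.93,0,0,0,-0.407],[0,-0.93,0,0,0,-0.407],[0,-0.93,0,0,0,-0.407],[0,-0.93,0,0,0,-0.407],[0,-0.93,0,0,0,-0.407],[0,-0.93,0,0,0,-0.407],[0,0,0,0,0,0],[0,0,0,0,0,0]]]'
python3 -c "
from workcell import bot;print(bot.get_obs()['q'])"
```

```text
time: 13.63
ee_pos: [0.6149, 0.2389, 0.1616]
tcp_rot: [179.9, 50.4, -155.2]
wrist_force: [0.8, 0.0, -2.1]
opening: 0.0448
grasp_force: 41.6
time: 14.72
ee_pos: [0.5648, 0.033, 0.156]
tcp_rot: [179.8, 50.0, 173.9]
wrist_force: [0.4, 0.1, -1.5]
opening: 0.0447
grasp_force: 42.0
[  8.46445592 -37.92376167 -49.62753789  29.20790593 -10.9471919
   9.49705929]
```

```bash
python3 -m crank '[[[0.3,-0.03,-0.1,0,0,0],[0.64,-0.06,-0.1,0,0,0],[0.64,-0.06,-0.1,0,0,0],[0.64,-0.06,-0.1,0,0,0],[0.64,-0.06,-0.1,0,0,0],[0,0,0,0,0,0]]]'
python3 -m crank '[[[0.64,-0.06,0,0,0,0],[0.64,-0.06,0,0,0,0],[0.64,-0.06,0,0,0,0],[0.64,-0.06,0,0,0,0],[0.64,-0.06,0,0,0,0],[0.38,-0.06,0,0,0,0],[0,0,0,0,0,0],[0,0,0,0,0,0]]]'
python3 - <<'E'
from h import *; import cv2
a=bot.camera("top")[100:250,180:340,::-1]; cv2.imwrite("pics/t4.png",cv2.resize(a,None,fx=4,fy=4,interpolation=cv2.INTER_CUBIC))
E
```

```text
time: 15.22
ee_pos: [0.6234, 0.0289, 0.1453]
tcp_rot: [179.8, 50.0, 174.0]
wrist_force: [0.0, -0.1, -2.7]
opening: 0.0454
grasp_force: 41.9
time: 15.88
ee_pos: [0.6932, 0.0215, 0.1455]
tcp_rot: [179.8, 49.9, 174.0]
wrist_force: [-0.5, 0.2, -2.4]
opening: 0.045
grasp_force: 42.1
```

View pics/t4.png

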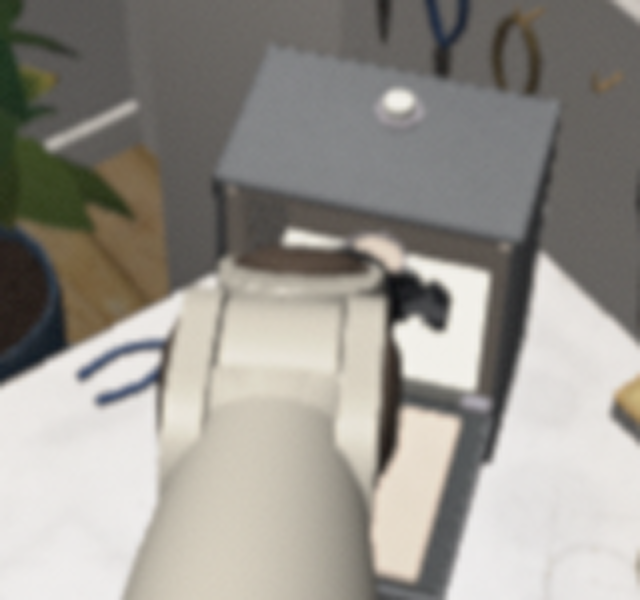

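The flask (top at ≈(375,247)) is inside the kiln. Next I lower it gently.

```bash
python3 -m crank '[[[0,-0.03,-0.12,0,0,0],[0,0,-0.12,0,0,0],[0,0,-0.1,0,0,0],[0,0,-0.08,0,0,0],[0,0,-0.06,0,0,0],[0,0,0,0,0,0],[0,0,0,0,0,0]]]'
```

```text
time: 16.52
ee_pos: [0.6934, 0.0207, 0.1364]
tcp_rot: [179.8, 50.0, 174.0]
wrist_force: [-0.3, 0.3, -2.8]
opening: 0.0447
grasp_force: 42.1
```

```bash
python3 -m crank '[[[0,0,-0.05,0,0,0],[0,0,0,0,0,0],[0,0,0,0,0,0]]]'
```

```text
time: 16.77
ee_pos: [0.6935, 0.0207, 0.1354]
tcp_rot: [179.8, 50.0, 174.0]
wrist_force: [-0.3, -1.0, -3.3]
opening: 0.0454
grasp_force: 42.1
```

```bash
python3 -m crank '[[[0,0,-0.05,0,0,0],[0,0,0,0,0,0],[0,0,0,0,0,0]]]'
```

```text
time: 17.02
ee_pos: [0.6936, 0.0207, 0.1348]
tcp_rot: [179.8, 50.0, 174.0]
wrist_force: [0.4, 0.8, -1.7]
opening: 0.0446
grasp_force: 42.2
```

```bash
python3 -m crank '[[[0,0,-0.05,0,0,0],[0,0,0,0,0,0],[0,0,0,0,0,0]]]'
```

```text
time: 17.27
ee_pos: [0.694, 0.0207, 0.1348]
tcp_rot: [179.8, 50.1, 174.0]
wrist_force: [-1.3, 1.1, 2.8]
opening: 0.045
grasp_force: 42.5
```

```bash
python3 -m crank '[[[0,0,0,0,0,0],[0,0,0,0,0,0],[0,0,0,0,0,0],[0,0,0,0,0,0],[0,0,0,0,0,0],[0,0,0,0,0,0]]]' 0.75
python3 -m crank '[[[-0.2,0.02,0,0,0,0],[-0.5,0.05,0.02,0,0,0],[-0.7,0.07,0.05,0,0,0],[-0.9,0.09,0.05,0,0,0],[-0.9,0.09,0.1,0,0,0],[-0.9,0.09,0.1,0,0,0],[-0.9,0.09,0.1,0,0,0],[-0.9,0.09,0.1,0,0,0],[-0.9,0.09,0.5,0,0,0],[0,0,0.8,0,0,0],[0,0,1,0,0,0],[0,0,1,0,0,0],[0,0,0.9,0,0,0],[0,0,0,0,0,0]]]'
```

```text
time: 17.77
ee_pos: [0.6934, 0.0207, 0.1333]
tcp_rot: [179.8, 50.0, 174.0]
wrist_force: [-0.3, 0.7, 0.7]
opening: 0.0639
grasp_force: 0.0
time: 18.93
ee_pos: [0.5584, 0.0345, 0.2335]
tcp_rot: [179.7, 50.4, 173.9]
wrist_force: [0.4, 0.6, 0.5]
opening: 0.0643
grasp_force: 0.0
```

```bash
python3 -m crank '[[[0,0,0,0.095,0.904,0],[0,0,0,0.095,0.904,0],[0,0,0,0.095,0.904,0],[0,0,0,0.095,0.904,0],[0,0,0,0.095,0.904,0],[0,0,0,0.095,0.904,0],[0,0,0,0.095,0.904,0],[0,0,0,0.095,0.904,0],[0,0,0,0,0,0]]]' 0.45
python3 -m crank '[[[-0.44,0.055,0,0,0,-0.935],[-0.44,0.055,0,0,0,-0.935],[-0.44,0.055,0,0,0,-0.935],[-0.44,0.055,0,0,0,-0.935],[-0.44,0.055,0,0,0,-0.935],[-0.44,0.055,0,0,0,-0.935],[-0.44,0.055,0,0,0,-0.935],[-0.44,0.055,0,0,0,-0.935],[-0.44,0.055,0,0,0,-0.935],[-0.44,0.055,0,0,0,-0.935],[-0.44,0.055,0,0,0,-0.935],[-0.44,0.055,0,0,0,-0.935],[-0.44,0.055,0,0,0,-0.935],[-0.44,0.055,0,0,0,-0.935],[0,0,0,0,0,0],[0,0,0,0,0,0]]]'
python3 - <<'E'
from h import *; import cv2
print(bot.get_obs()["q"])
a=bot.camera("top"); b=bot.camera("scene")
a=a[100:300,160:340];b=b[170:290,170:320]
a=cv2.resize(a,(540,600),interpolation=cv2.INTER_CUBIC)
cv2.imwrite("pics/t5.png",a[:,:,::-1])
E
```

```text
time: 19.68
ee_pos: [0.5591, 0.0341, 0.222]
tcp_rot: [179.9, -0.9, 173.9]
wrist_force: [0.6, 0.1, -1.5]
opening: 0.0384
grasp_force: 0.0
time: 21.02
ee_pos: [0.4339, 0.0498, 0.228]
tcp_rot: [179.7, -0.0, 84.2]
wrist_force: [0.4, 0.4, 1.2]
opening: 0.0384
grasp_force: 0.0
[ 6.57327791e+00 -1.11395218e+01 -7.81998650e+00  9.30271081e+01
 -5.27996675e-02  1.02368113e+02]
```

View pics/t5.png

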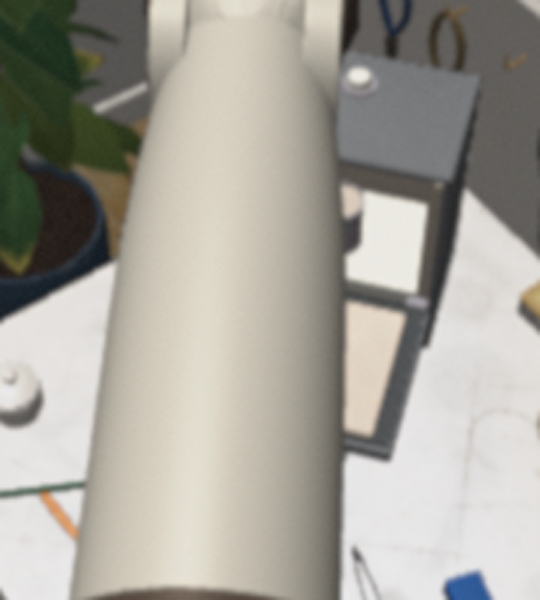

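The flask is partly hidden. Its right edge runs at x≈361 and its bottom is at about y≈252, so I compare that with the predicted silhouette.

```bash
python3 - <<'E'
from h import *
t=np.linspace(0,2*np.pi,60)
for z in(.097,.155):
    P=np.array([proj("top",[.6935+.023*np.cos(a),.0205+.023*np.sin(a),z]) for a in t]); P=(P-[160,100])*3+1
    print(z,P.min(0),P.max(0))
E
```

```text
0.097 [316.75736717 223.0066647 ] [363.71945384 259.43221391]
0.155 [318.01738506 184.08154951] [366.55996514 220.92877569]
```

The flask edge is only about 4 mm off the prediction, well inside the 12 mm tolerance. Next I take the handle.

```bash
python3 -m crank '[[[0.05,0,-1,0,0,0],[0,0,-1,0,0,0],[0,0,-1,0,0,0],[0,0,-1,0,0,0],[0,0,-1,0,0,0],[0,0,-1,0,0,0],[0,0,-0.7,0,0,0],[0,0,-0.5,0,0,0],[0,0,-0.3,0,0,0],[0,0,0,0,0,0],[0,0,0,0,0,0]]]'
python3 -m crank '[[[0,0,0,0,0,0],[0,0,0,0,0,0],[0,0,0,0,0,0],[0,0,0,0,0,0],[0,0,0,0,0,0],[0,0,0,0,0,0],[0,0,0,0,0,0]]]' 0 40
python3 arc.py 1.571 -0.01 27 -.105
```

```text
time: 22.03
ee_pos: [0.4356, 0.0497, 0.0783]
tcp_rot: [179.8, 0.0, 84.0]
wrist_force: [0.6, 0.1, -0.2]
opening: 0.0385
grasp_force: 0.0
time: 22.62
ee_pos: [0.4353, 0.0498, 0.0788]
tcp_rot: [179.8, -0.0, 84.0]
wrist_force: [-4.1, 1.2, 6.2]
opening: 0.0144
grasp_force: 39.1
[-0.02,0.00,0.63,0,0,0],[0.02,-0.00,0.63,0,0,0],[0.06,-0.01,0.62,0,0,0],[0.09,-0.01,0.62,0,0,0],[0.13,-0.01,0.61,0,0,0],[0.16,-0.02,0.61,0,0,0],[0.20,-0.02,0.59,0,0,0],[0.23,-0.02,0.58,0,0,0],[0.27,-0.03,0.57,0,0,0],[0.30,-0.03,0.55,0,0,0],[0.33,-0.03,0.53,0,0,0],[0.36,-0.04,0.51,0,0,0],[0.39,-0.04,0.49,0,0,0],[0.42,-0.04,0.47,0,0,0],[0.44,-0.05,0.44,0,0,0],[0.47,-0.05,0.41,0,0,0],[0.49,-0.05,0.39,0,0,0],[0.51,-0.05,0.36,0,0,0],[0.53,-0.06,0.32,0,0,0],[0.55,-0.06,0.29,0,0,0],[0.57,-0.06,0.26,0,0,0],[0.58,-0.06,0.23,0,0,0],[0.59,-0.06,0.19,0,0,0],[0.60,-0.06,0.16,0,0,0],[0.61,-0.06,0.12,0,0,0],[0.62,-0.07,0.08,0,0,0],[0.62,-0.07,0.05,0,0,0]
```

```bash
python3 -m crank '[[[-0.02,0.00,0.63,0,0,0],[0.02,0,0.63,0,0,0],[0.06,-0.01,0.62,0,0,0],[0.09,-0.01,0.62,0,0,0],[0.13,-0.01,0.61,0,0,0],[0.16,-0.02,0.61,0,0,0],[0.20,-0.02,0.59,0,0,0],[0.23,-0.02,0.58,0,0,0],[0.27,-0.03,0.57,0,0,0],[0.30,-0.03,0.55,0,0,0],[0.33,-0.03,0.53,0,0,0],[0.36,-0.04,0.51,0,0,0],[0,0,0,0,0,0]]]'
```

```text
time: 23.7
ee_pos: [0.4788, 0.045, 0.2212]
tcp_rot: [179.7, 0.0, 84.0]
wrist_force: [-4.0, -2.3, 4.6]
opening: 0.0146
grasp_force: 40.5
```

```bash
python3 -m crank '[[[0.39,-0.04,0.49,0,0,0],[0.42,-0.04,0.47,0,0,0],[0.44,-0.05,0.44,0,0,0],[0.47,-0.05,0.41,0,0,0],[0.49,-0.05,0.39,0,0,0],[0.51,-0.05,0.36,0,0,0],[0.53,-0.06,0.32,0,0,0],[0.55,-0.06,0.29,0,0,0],[0.57,-0.06,0.26,0,0,0],[0.58,-0.06,0.23,0,0,0],[0,0,0,0,0,0]]]'
```

```text
time: 24.62
ee_pos: [0.5779, 0.0339, 0.2934]
tcp_rot: [179.7, 0.1, 83.9]
wrist_force: [0.1, -5.8, 4.9]
opening: 0.0147
grasp_force: 40.9
```

```bash
python3 -m crank '[[[0.5,-0.06,0.19,0,0,0],[0.5,-0.06,0.14,0,0,0],[0.5,-0.06,0.10,0,0,0],[0.5,-0.06,0.06,0,0,0],[0.4,-0.05,0.02,0,0,0],[0.3,-0.03,0,0,0,0],[0.2,-0.02,0,0,0,0],[0,0,0,0,0,0],[0,0,0,0,0,0]]]'
```

```text
time: 25.37
ee_pos: [0.6354, 0.0273, 0.3049]
tcp_rot: [179.6, 0.1, 83.9]
wrist_force: [1.7, -3.3, 11.2]
opening: 0.0143
grasp_force: 42.3
```

```bash
python3 -m crank '[[[0.1,-0.01,0,0,0,0],[0.1,-0.01,0,0,0,0],[0.1,0,0,0,0,0],[0,0,0,0,0,0],[0,0,0,0,0,0]]]'
```

```text
time: 25.78
ee_pos: [0.6365, 0.0272, 0.3049]
tcp_rot: [-179.9, 0.1, 84.0]
wrist_force: [-27.7, -2.2, 14.6]
opening: 0.0144
grasp_force: 43.1
```

```bash
python3 -m crank '[[[0,0,0,0,0,0],[0,0,0,0,0,0],[0,0,0,0,0,0],[0,0,0,0,0,0],[0,0,0,0,0,0]]]' 0.75
python3 -m crank '[[[-0.1,0,0.3,0,0,0],[0,0,0.6,0,0,0],[0,0,1,0,0,0],[0,0,1,0,0,0],[0,0,1,0,0,0],[0,1,1,0,0,0],[-0.5,1,0,0,0,0],[-0.5,1,0,0,0,0],[-0.5,1,0,0,0,0],[-0.5,1,0,0,0,0],[-0.5,1,0,0,0,0],[-1,1,0,0,0,0],[-1,1,0,0,0,0],[-1,1,0,0,0,0],[-1,1,0,0,0,0],[-1,1,0,0,0,0],[-1,1,0,0,0,0],[-1,1,0,0,0,0],[0,0,0,0,0,0],[0,0,0,0,0,0]]]'
python3 - <<'E'
from h import *; import cv2
a=bot.camera("top")[100:300,145:345,::-1]; cv2.imwrite("pics/t6.png",cv2.resize(a,(600,600),interpolation=cv2.INTER_CUBIC))
E
```

```text
time: 26.2
ee_pos: [0.641, 0.0278, 0.3022]
tcp_rot: [179.8, 0.0, 84.0]
wrist_force: [-0.0, -0.3, 0.1]
opening: 0.0636
grasp_force: 0.0
time: 27.87
ee_pos: [0.4479, 0.2885, 0.4011]
tcp_rot: [179.8, -0.0, 84.1]
wrist_force: [1.2, 0.0, -0.6]
opening: 0.064
grasp_force: 0.0
```

View pics/t6.png

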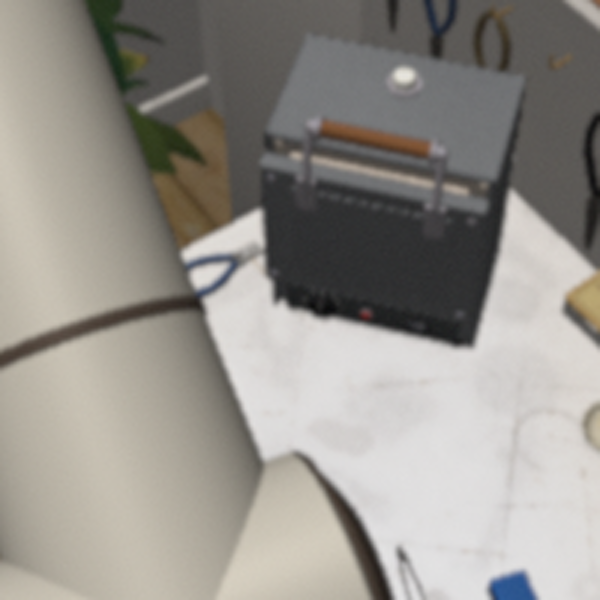

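The door looks just as it did at the start: grip ends are at (320,127) and (432,147), within 1 px of the first picture, and the arm is clear.

```bash
python3 -c "
from workcell import bot;print(bot.job_done())"
```

```text
the job is handed in; nothing more can be done
None
```

The flask stands on the hearth about 4 mm from the drain centre by camera estimate, the door is shut, the arm is clear, and the job is handed in; no verdict was returned.

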